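Walk the die block round to the bench fence

ROBOT

A 7-joint arm with a two-finger parallel gripper is mounted at the origin on the work surface. World frame = base frame: x ahead of the robot, y to its left, z up, the work surface at z = 0. Lengths are in m, angles in rad, forces in N, time in s.
With the tool pointing down it reaches from about 0.425 to 0.875 m from the base axis. Payload 4.7 kg.
Tool frame: the origin (TCP) lies between the finger pads; the fingertips stand 11 mm ahead of it and the grasp point (between the pads) lies 8 mm behind it; x points along the fingers, y is the direction in which the jaws open and shut, and the axes are right-handed (so a half turn about x gives the same grasp; the last joint's range is limited). The gripper opens to 85 mm and grips with 20 to 120 N. Pads are 22 mm wide; open, the fingers measure 114 mm over their backs; the gripper's body (76 mm by 85 mm) begins 54 mm behind the grasp point. The pads swing forward as they close: fully open they stand 13 mm farther back than shut.
Start: joints at [1.275, 0.321, -0.07, 1.45, 0.023, 1.371, -0.057], TCP at [0.198, -0.619, 0.242] pointing down, gripper open.
Joint ranges: [-2.86, 2.86], [-0.3, 2.09], [-1.38, 1.24], [0.06, 2.45], [-1.56, 4.7], [0.09, 2.05], [-2.69, 2.69]. Speed limits (rad/s): [2.57, 2.57, 3.14, 3.14, 3.14, 3.14, 3.14].

INTERFACE

Orientations are given as a unit quaternion [w, x, y, z].
In Python, from rig import ctrl gives the robot as it stands. The module is installed in compiled form; this text tells all that it offers.
- The arm moves only by the tool drive_tool, never from a script. Its argument "rows" is a list of rows, each a list of 3 entries, a list of its own where there are three numbers: the opening, from 0 (shut) to 1 (fully open), then the shift along the tool's x, y, z in m, then the turn, a rotation vector about the tool's x, y, z in rad. In form: [[jaw, [dx, dy, dz], [rx, ry, rz]], ...]. A call has 1 to 5 rows; each row shifts and turns the commanded pose from where the row before left it, along the tool's axes as they then stand; what a row does not reach is not made up. A row lasts 1/12 s, in which the tool goes at most 41.7 mm and 7.16 degrees, less where a joint would pass 70% of its speed; a pose out of reach is approached as far as the arm can. A call is refused whole if a number of a shift passes 0.0417 or a number of a turn 0.125, either way. A call with a gripper value outside its range is refused whole. The fingers move at their own pace and stop on an object; the grip force is fixed at half the most. Time passes only in rows, so rows that do not move let the fingers close. It gives the time, the measured TCP pose, the force and the opening at its end, in the units of the state.
- ctrl.state(): the state, without advancing time (a new reading comes with each control period).
- ctrl.camera(name): name is "side" or "top" or "wrist"; returns a dict with "image" (400x640x3 uint8, red, green, blue), "intrinsics" (3x3 intrinsics, pixels), "rvec" (rotation vector, rad) and "tvec" (3), from world to camera coordinates, as OpenCV has them; the wrist camera has in their place "hand_eye" (4x4, takes a point from camera to tool coordinates, whose origin is the TCP and whose axes are the tool frame's). Camera axes: x right, y down, z forward; pixel columns grow to the right and rows downward; lengths in m; the calibration is good to about 2 mm. The wrist camera is an equidistant fisheye: a pixel r from the principal point sees the ray r / f radians off the axis. A picture is of the moment at which its call begins: read the wrist's pose just before it. There is no depth.
- ctrl.finish_job(): hands the job in, once; it reports no verdict.
Trained networks look in a picture, given as the dict that the camera call returned (one of the last four; its "shot" number tells which), for a name from the list of things; names that differ only in an ending like _2 or _b are one class to them, and where a whole thing is asked for, a point or a joint stands for the part that bears it (a point fixed in the world has none). Each returns a list of dicts, best first, with "score" (0 to 1); they miss things now and then, are a little off and sometimes report something else, mostly with a low value. They report only what shows in the picture. A call takes as long as a camera call. They do not tell look-alikes from the thing itself.
- ctrl.trace(picture, query): "mask" (400x640 bool, what is visible of it) and "box" ([left, top, right, bottom] in pixels, round what is visible of it).
- ctrl.pinpoint(picture, query): "position" ([row, column] in pixels: a listed point, or the origin of a listed thing).
The state is a dict: "time": time; "joints": joint angles; "joint_vel": joint speeds; "effort": joint torques, N m; "ee_pos": TCP position; "orientation": TCP orientation; "contact_force": force on the tool from outside, world axes, zero at the start; "moment": the same for the moment, N m; "width": finger opening in m.
Only numpy, scipy, OpenCV 4.12 (cv2) and the standard library are available. Lean on these libraries where they do the work, as an engineer would, in place of code of your own. Each camera call takes 0.05 s, during which the arm holds its last target. There are 200 camera calls.

TASK

The heavy die block stands askew on the cobbler's bench. Without gripping or lifting it, push at its corners in turn to walk it round, clear of the fence, until a long side faces the fence squarely; only then push it up so that this long side lies flush against the fence, with neither end of the block past the ends of the fence. Do not let the block touch the fence while it is still askew, and leave the shoe, the polish tin and the hammer where they are.

Things in the scene. Friction and masses are not known exactly. Their poses are not given: they have to be found in the camera images.
- die_block: heavy cast aluminium die block (about 1.8 kg, may be a quarter more or less), a plain rectangular block with a flat dark sole shape on top, 95 mm along its x, 160 mm along its y (the two long sides face its +x and -x; either may go to the fence), 50 mm high. Origin at the centre of its underside, z up. It slides on the bench with dry friction when pushed and stops when the push stops
- fence: dark steel angle bolted to the bench, cannot move. Its upright working face is 300 mm long and 35 mm high and looks to the fence's -x, towards the robot; origin at the foot of the middle of that face, so the face is its plane x = 0 and runs 150 mm to either side along its y. Behind the face the upright is 12 mm thick and a 6 mm high foot flange with bolt heads reaches to x = 57 mm. The die block starts on its -x side, about 150 mm from centre to face
- shoe: child's brown shoe with a black sole, loose bystander beside the work, 180 mm long along its x, 66 mm wide, 50 mm high; origin at the centre of its underside
- polish_tin: flat round plain metal polish tin, loose bystander beside the work, 72 mm across, 30 mm high; origin at the centre of its underside
- hammer: hammer lying behind the fence, loose bystander, handle towards its -x; about 300 mm long, under 40 mm high
Mind the look-alikes: they are no part of the job. What is shaped like the die_block but green or purple is not meant.

How it is judged:
On the way:
1. the block has been turned, clear of the fence, until a long side faces the fence (within 10 degrees) (angle between the x axis of die_block and the x axis of fence, either way round below 0.175 rad and contact force between die_block and fence below 0.1 N), for 0.1 s.
At the end, for the whole second after the job is handed in: A long side of the block lies against the fence's face: parallel within 2.5 degrees, gap at its middle under 6 mm, no end of the block more than 5 mm past the fence's end, the block flat on the bench and at rest (angle between the x axis of die_block and the x axis of fence, either way round below 0.045 rad and x of die_block in the frame of fence between -0.0535 and -0.04 m and y of die_block in the frame of fence between -0.075 and 0.075 m and height (world z) of die_block below 0.004 m and angle between die_block's own z axis and vertical below 0.05 rad and linear speed of die_block below 0.01 m/s); the robot touches nothing.
It fails at once if the block touches the fence while more than 15 degrees askew (contact force between die_block and fence above 0.5 N and angle between the x axis of die_block and the x axis of fence, either way round above 0.262 rad).
It fails at once if the block is lifted off the bench or tipped (height (world z) of die_block above 0.01 m or angle between die_block's own z axis and vertical above 0.15 rad).
It fails at once if the shoe is moved more than 20 mm (distance of shoe from where it was at the start of the episode above 0.02 m).
It fails at once if the polish tin is moved more than 20 mm (distance of polish_tin from where it was at the start of the episode above 0.02 m).
It fails at once if the hammer is moved more than 20 mm (distance of hammer from where it was at the start of the episode above 0.02 m).
It also fails if it takes over 72 s, if anything falls off the work surface, if the arm or the gripper's body presses on something with over 40 N, if the wrist force passes 120 N, or if a joint passes its speed limit or range.

## Working session

There is one attempt and no reset: what is moved stays moved. The work goes in short steps, Python scripts to look and compute and a tool call to move; the robot and the scene stay as the last step left them, time stands still between calls to the robot, and variables do not carry over. Pictures are saved under pics/ and viewed, about 8 in all and at most 12, crops included, and the job is handed in when it is done.

Besides the shell and the picture viewer there is one more tool, called by a JSON object that holds its "name" and its "arguments", one argument or row to a line. drive_tool: Moves the arm, as the interface text tells. Its arguments: {"type":"object","properties":{"rows":{"type":"array","items":{"type":"array"}}},"required":["rows"]}

```bash
mkdir -p pics; cat > h.py <<'E'
import numpy as np, cv2
from rig import ctrl
from scipy.spatial.transform import Rotation as R
def ray(p,uv,z):
    Rm=cv2.Rodrigues(np.array(p["rvec"],float))[0];t=np.array(p["tvec"],float).ravel();K=np.array(p["intrinsics"])
    d=Rm.T@np.linalg.inv(K)@np.array([uv[0],uv[1],1.]);c=-Rm.T@t
    return c+d*(z-c[2])/d[2]
def proj(p,X):
    return cv2.projectPoints(np.array(X,float).reshape(-1,3),np.array(p["rvec"],float),np.array(p["tvec"],float),np.array(p["intrinsics"],float),None)[0].reshape(-1,2)
def save(p,n): cv2.imwrite("pics/"+n,p["image"][:,:,::-1])
E
python3 - <<'E'
from h import *
s=ctrl.state();print(s)
for n in("top","side"):
    p=ctrl.camera(n);save(p,n+"0.png")
    for q in("die_block","fence","shoe","polish_tin","hammer"):
        for r in ctrl.pinpoint(p,q)[:3]:
            uv=r["position"][::-1];print(n,q,round(r["score"],2),np.round(uv),ray(p,uv,0).round(3))
E
```

```text
{'time': 0.0, 'joints': array([ 1.27510877,  0.32182482, -0.07011597,  1.45171696,  0.02257157,
        1.37080561, -0.05688247]), 'joint_vel': array([ 3.24017217e-04,  1.41456193e-03,  1.33556251e-03, -1.05256768e-03,
        4.82965817e-04, -9.28933387e-05, -1.87742864e-05]), 'effort': array([-2.97358738e-04, -4.93581140e+01, -3.82571770e-01, -3.14328611e+01,
        1.28564835e-02,  1.14126832e-02,  1.66691518e-05]), 'ee_pos': array([ 0.19797305, -0.61855065,  0.24120148]), 'orientation': array([-0.10843095, -0.69850747, -0.10979795,  0.69876638]), 'contact_force': array([-0.32768711,  0.66832229, -0.93581771]), 'moment': array([ 0.01761417,  0.00885288, -0.0052257 ]), 'width': 0.08540873279267872}
top die_block 0.87 [228. 278.] [0.368 0.172 0.   ]
top die_block 0.78 [374. 281.] [ 0.355 -0.241  0.   ]
top die_block 0.65 [313. 227.] [ 0.511 -0.069  0.   ]
top fence 0.72 [292. 174.] [ 0.666 -0.009  0.   ]
top shoe 0.7 [405. 191.] [ 0.613 -0.34   0.   ]
top polish_tin 0.59 [194. 218.] [0.541 0.272 0.   ]
top hammer 0.71 [286. 137.] [0.78  0.008 0.   ]
side die_block 0.96 [299. 213.] [ 0.512 -0.059  0.   ]
side die_block 0.83 [233. 266.] [ 0.347 -0.241  0.   ]
side die_block 0.73 [249. 167.] [ 0.364  0.166 -0.   ]
side fence 0.93 [352. 198.] [ 0.664 -0.005  0.   ]
side shoe 0.8 [346. 289.] [ 0.612 -0.331  0.   ]
side polish_tin 0.62 [306. 144.] [0.544 0.277 0.   ]
side hammer 0.86 [392. 192.] [0.782 0.013 0.   ]
```

View pics/top0.png

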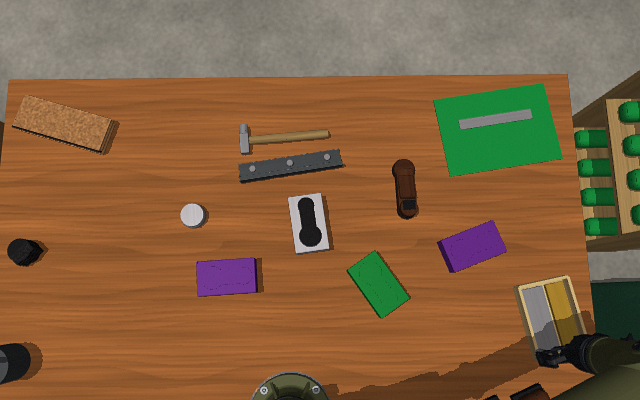

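View pics/side0.png

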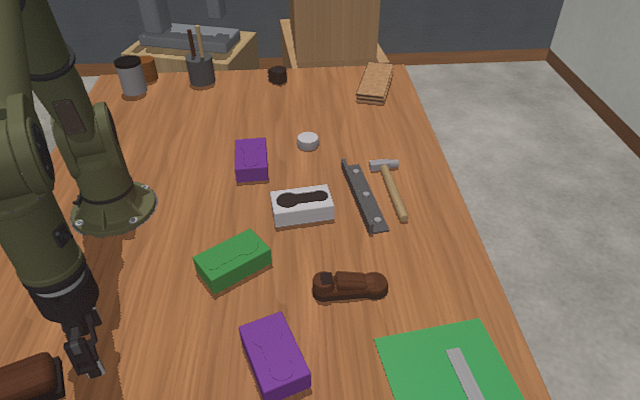

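The top picture shows the aluminium block with the dark sole at px (310,223), its long axis pointing at the fence (291,165). The shoe is at (405,190), the tin at (194,215), and the green and purple look-alikes are nearer the robot. Next I fit the poses to the masks.

```bash
cat >> h.py <<'E'
from scipy.optimize import minimize
def boxpts(b):
    x0,x1,y0,y1,z0,z1=b
    return np.array([[x,y,z] for x in(x0,x1) for y in(y0,y1) for z in(z0,z1)],float)
BL=[(-.0475,.0475,-.08,.08,0,.05)]
FE=[(0,.012,-.15,.15,0,.035),(0,.057,-.15,.15,0,.006)]
def sil(p,parts,q):
    m=np.zeros((1600,2560),np.uint8);c,s=np.cos(q[2]),np.sin(q[2]);
    for b in parts:
        X=boxpts(b)@np.array([[c,s,0],[-s,c,0],[0,0,1]])+[q[0],q[1],0]
        h=cv2.convexHull((proj(p,X)*4+1.5).astype(np.float32)).round().astype(np.int32)
        cv2.fillConvexPoly(m,h,1)
    return cv2.resize(m.astype(np.float32),(640,400),interpolation=cv2.INTER_AREA)
def mask(p,q,near):
    rs=[r for r in ctrl.trace(p,q)];u=proj(p,[*near,.02])[0]
    f=lambda r:np.hypot(*(np.argwhere(r["mask"]).mean(0)[::-1]-u))
    return min(rs,key=f)["mask"].astype(np.float32)
def fit(views,parts,q0):
    def cost(q): return sum(np.abs(sil(p,parts,q)-m).sum()/m.sum() for p,m in views)
    best=None
    for da in(-.15,0,.15):
        q=np.array(q0)+[0,0,da]
        sx=np.array([q,q+[.015,0,0],q+[0,.015,0],q+[0,0,.15]])
        r=minimize(cost,q,method="Nelder-Mead",options=dict(initial_simplex=sx,xatol=3e-4,fatol=1e-4,maxiter=150))
        if best is None or r.fun<best.fun: best=r
    return best.x,best.fun
def rel(b,f):
    c,s=np.cos(f[2]),np.sin(f[2]);d=b[:2]-f[:2]
    return np.array([c*d[0]+s*d[1],-s*d[0]+c*d[1],np.degrees(b[2]-f[2])])
def look(q0,names=("top","side"),fence=None):
    ps=[ctrl.camera(n) for n in names]
    return ps,fit([(p,mask(p,"die_block",q0[:2])) for p in ps],BL,q0)
E
python3 - <<'E'
from h import *
ps,(b,e)=look([.511,-.065,-1.45+1.57])
print("block",b.round(4),np.degrees(b[2]),e)
ps2=ps
for sel in (ps[:1],ps[1:],ps):
    V=[(p,mask(p,"fence",(.69,-.005))) for p in sel]
    f,e=fit(V,FE,[.666,-.007,.1]);print("fence",f.round(4),np.degrees(f[2]),e)
    V=[(p,mask(p,"die_block",b[:2])) for p in sel]
    b2,e=fit(V,BL,b+[0,0,0]);print("b",b2.round(4),e, rel(b2,f))
b3,e=fit([(p,mask(p,"die_block",b[:2])) for p in ps],BL,[.511,-.065,1.6]);print(b3,e)
E
```

```text
block [ 0.5173 -0.0549  1.7074] 97.82728643577263 0.09196637570858002
fence [ 0.6637 -0.0075  0.1512] 8.660613442972528 0.03886120393872261
b [ 0.517  -0.0555  1.7   ] 0.03377348929643631 [-1.52217383e-01 -2.53972102e-02  8.87418539e+01]
fence [ 0.6663 -0.0061  0.1512] 8.664000229342982 0.05485641956329346
b [ 0.5178 -0.0519  1.7065] 0.035718340426683426 [-1.53684675e-01 -2.29906054e-02  8.91139428e+01]
fence [ 0.6649 -0.0061  0.1522] 8.722750948979414 0.12183141708374023
b [ 0.5173 -0.0549  1.7074] 0.09196637570858002 [-1.53312430e-01 -2.58036138e-02  8.91045355e+01]
[ 0.51724778 -0.05481531  1.70835871] 0.09196637570858002
```

```bash
cat >> h.py <<'E'
F=np.array([.665,-.0065,.1515])
def tf():
    s=ctrl.state();q=s["orientation"];M=R.from_quat([q[1],q[2],q[3],q[0]]).as_matrix();return s,np.array(s["ee_pos"]),M
def Rf(): return R.from_euler('z',F[2]).as_matrix()
def f2w(x,y,z): return Rf()@[x,y,z]+[F[0],F[1],0]
def w2f(w): return Rf().T@(np.array(w)-[F[0],F[1],0])
E
python3 - <<'E'
from h import *
s,p,M=tf();print(M.round(3));print("in F",(Rf().T@M).round(3),w2f(p).round(3))
# desired: x down, y along +-fence y
for sg in(1,-1):
    D=Rf()@np.array([[0,0,sg*-1],[0,sg,0],[-1,0,0]]).astype(float)
    D[:,2]=np.cross(D[:,0],D[:,1])
    print(sg,R.from_matrix(M.T@D).as_rotvec().round(3), (D.T@(f2w(-.1,-.08,.12)-p)).round(3))
q=np.array([.5173,-.0549,.1515+1.555]);print(rel(q,F))
c,si=np.cos(q[2]),np.sin(q[2])
for x,y in((.0475,.08),(.0475,-.08),(-.0475,.08),(-.0475,-.08)):
    w=[q[0]+c*x-si*y,q[1]+si*x+c*y,0];print((x,y),np.round(w,3),w2f(w).round(3))
for n,w in dict(shoe=(.613,-.335,0),tin=(.542,.274,0)).items():print(n,w2f(w).round(3))
E
```

```text
[[-0.     0.305 -0.952]
 [-0.    -0.952 -0.305]
 [-1.     0.     0.   ]]
in F [[-0.     0.158 -0.987]
 [-0.    -0.987 -0.158]
 [-1.     0.     0.   ]] [-0.554 -0.535  0.242]
1 [-2.983  0.     0.   ] [0.122 0.455 0.454]
-1 [ 0.158  0.    -0.   ] [ 0.122 -0.455 -0.454]
[-1.53312798e-01 -2.55545676e-02  8.90949371e+01]
(0.0475, 0.08) [ 0.432 -0.019  0.   ] [-0.233  0.023  0.   ]
(0.0475, -0.08) [0.59  0.003 0.   ] [-0.073  0.021  0.   ]
(-0.0475, 0.08) [ 0.444 -0.113  0.   ] [-0.234 -0.072  0.   ]
(-0.0475, -0.08) [ 0.603 -0.091  0.   ] [-0.074 -0.074  0.   ]
shoe [-0.101 -0.317  0.   ]
tin [-0.079  0.296  0.   ]
```

{"name": "drive_tool", "arguments": {
  "rows": [
    [0,[0,0,0],[0.079,0,0]],
    [0,[0,0,0],[0.079,0,0]],
    [0,[0,-0.027,-0.03],[0,0,0]],
    [0,[0,-0.027,-0.03],[0,0,0]],
    [0,[0,-0.027,-0.03],[0,0,0]]
  ]
}}

```text
time: 1.72
ee_pos: [0.2751, -0.5245, 0.2421]
orientation: [0.053, 0.705, 0.053, -0.705]
contact_force: [0.8, -1.3, -0.3]
width: 0.0258
```

{"name": "drive_tool", "arguments": {
  "rows": [
    [0,[0,-0.027,-0.03],[0,0,0]],
    [0,[0,-0.027,-0.03],[0,0,0]],
    [0,[0,-0.027,-0.03],[0,0,0]],
    [0,[0,-0.027,-0.03],[0,0,0]],
    [0,[0,-0.027,-0.03],[0,0,0]]
  ]
}}

```text
time: 2.13
ee_pos: [0.4037, -0.3676, 0.2427]
orientation: [0.054, 0.705, 0.053, -0.705]
contact_force: [0.8, -1.1, 0.3]
width: -0.0001
```

{"name": "drive_tool", "arguments": {
  "rows": [
    [0,[0,-0.027,-0.03],[0,0,0]],
    [0,[0,-0.027,-0.03],[0,0,0]],
    [0,[0,-0.027,-0.03],[0,0,0]],
    [0,[0,-0.027,-0.03],[0,0,0]],
    [0,[0,-0.027,-0.03],[0,0,0]]
  ]
}}

```text
time: 2.55
ee_pos: [0.5315, -0.2115, 0.2427]
orientation: [0.054, 0.705, 0.053, -0.705]
contact_force: [0.5, -0.7, 0.6]
width: 0.0001
```

{"name": "drive_tool", "arguments": {
  "rows": [
    [0,[0.025,-0.019,-0.024],[0,0,0]],
    [0,[0.025,-0.019,-0.024],[0,0,0]],
    [0,[0.025,-0.019,-0.023],[0,0,0]],
    [0,[0.035,0,0],[0,0,0]],
    [0,[0.035,0,0],[0,0,0]]
  ]
}}

```text
time: 2.97
ee_pos: [0.5941, -0.1431, 0.0968]
orientation: [0.055, 0.706, 0.055, -0.704]
contact_force: [0.4, -1.3, 0.2]
width: -0.0
```

{"name": "drive_tool", "arguments": {
  "rows": [
    [0,[0.035,0,0],[0,0,0]],
    [0,[0.03,0,0],[0,0,0]],
    [0,[0,-0.012,0],[0,0,0]],
    [0,[0,-0.015,0],[0,0,0]],
    [0,[0,-0.015,0],[0,0,0]]
  ]
}}

```text
time: 3.38
ee_pos: [0.5872, -0.1036, 0.0341]
orientation: [0.054, 0.706, 0.053, -0.704]
contact_force: [0.4, -2.5, 1.9]
width: 0.0002
```

{"name": "drive_tool", "arguments": {
  "rows": [
    [0,[0,-0.014,0.0],[0,0,0]],
    [0,[0,-0.014,0.002],[0,0,0]],
    [0,[0,-0.014,0.004],[0,0,0]],
    [0,[0,-0.014,0.006],[0,0,0]],
    [0,[0,-0.013,0.008],[0,0,0]]
  ]
}}

```text
time: 3.8
ee_pos: [0.5603, -0.0378, 0.0364]
orientation: [0.055, 0.709, 0.053, -0.701]
contact_force: [6.4, -2.1, -1.0]
width: -0.0
```

```bash
python3 - <<'E'
from h import *
s,p,M=tf();print(w2f(p).round(3),s["contact_force"].round(1))
ps,(b,e)=look([.515,-.035,.1515+1.57+.4]);print(rel(b,F).round(4),e)
save(ps[0],"top1.png")
E
```

```text
[-0.108 -0.015  0.036] [ 6.4 -2.1 -1. ]
[-1.84000e-01  2.28000e-02  1.16849e+02] 3.5878491401672363
```

View pics/top1.png

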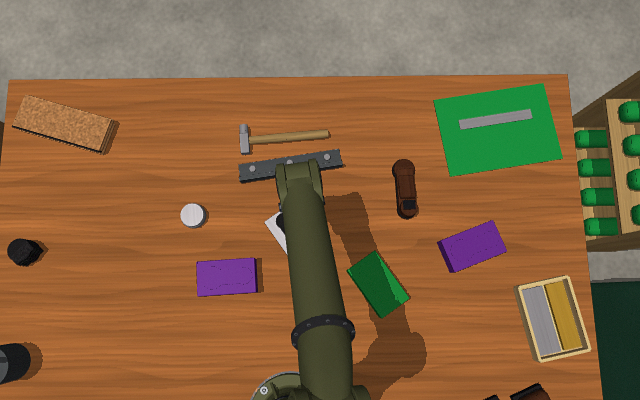

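The top view shows the arm hiding the block, with only a corner at (275,225) in sight. I'll use the side view while the arm is over the block.

```bash
python3 - <<'E'
from h import *
p=ctrl.camera("side");save(p,"side1.png")
for r in ctrl.trace(p,"die_block"):print(r["score"],r["box"],r["mask"].sum())
m=mask(p,"die_block",(.515,-.035))
b,e=fit([(p,m)],BL,[.515,-.035,.1515+1.57+.4]);print(rel(b,F).round(4),b,e)
E
```

```text
0.93 [251.9, 174.7, 311.4, 222.3] 1833
0.91 [238.0, 313.9, 311.9, 400.0] 4148
0.65 [192.4, 227.6, 274.4, 295.5] 3024
0.6 [231.6, 140.5, 264.7, 183.9] 1387
[-1.842000e-01  2.660000e-02  1.186685e+02] [ 0.47893092 -0.00797476  2.22265531] 0.2007637768983841
```

View pics/side1.png

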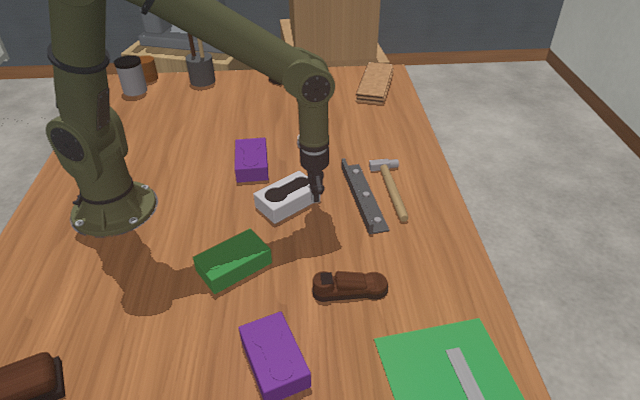

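```bash
cat >> h.py <<'E'
def fit(views,parts,q0):
    W=[]
    for p,m in views:
        im=p["image"].astype(int);arm=(im.max(2)<120)&(abs(im[...,0]-im[...,1])<18)&(m<.5)
        W.append(1-cv2.dilate(arm.astype(np.uint8),np.ones((3,3)))*(m<.5))
    def cost(q): return sum((np.abs(sil(p,parts,q)-m)*w).sum()/m.sum() for (p,m),w in zip(views,W))
    best=None
    for da in(-.2,0,.2):
        q=np.array(q0)+[0,0,da]
        sx=np.array([q,q+[.02,0,0],q+[0,.02,0],q+[0,0,.2]])
        r=minimize(cost,q,method="Nelder-Mead",options=dict(initial_simplex=sx,xatol=3e-4,fatol=1e-4,maxiter=150))
        if best is None or r.fun<best.fun: best=r
    return best.x,best.fun
def see(fx,fy,deg,names=("side",),sv=None):
    s,p,M=tf();print("tcp F",w2f(p).round(3),"f",s["contact_force"].round(1),"t",s["time"])
    w=f2w(fx,fy,0);ps,(b,e)=look([w[0],w[1],F[2]+np.radians(deg)],names)
    r=rel(b,F);print("block F",r.round(4),"err",round(e,3));a=np.radians(r[2])
    for x,y in((.0475,.08),(.0475,-.08),(-.0475,.08),(-.0475,-.08)):
        print((x,y),(r[:2]+[np.cos(a)*x-np.sin(a)*y,np.sin(a)*x+np.cos(a)*y]).round(3),end=" ")
    if sv:save(ps[0],sv)
E
python3 -c "
from h import *
see(-.165,.01,118)"
```

```text
tcp F [-0.113 -0.016  0.033] f [ 0.  -0.4  0.7] t 4.15
block F [-1.813000e-01  2.160000e-02  1.178821e+02] err 0.041
(0.0475, 0.08) [-0.274  0.026] (0.0475, -0.08) [-0.133  0.101] (-0.0475, 0.08) [-0.23  -0.058] (-0.0475, -0.08) [-0.088  0.017]
```

{"name": "drive_tool", "arguments": {
  "rows": [
    [0,[-0.04,0.004,0],[0,0,0]],
    [0,[-0.04,0,0],[0,0,0]],
    [0,[0,0,0],[0,-0.117,0]],
    [0,[0,0,0],[0,-0.117,0]],
    [0,[0,0,0],[0,-0.117,0]]
  ]
}}

```text
time: 4.67
ee_pos: [0.5574, -0.0447, 0.1154]
orientation: [-0.062, -0.571, -0.041, 0.817]
contact_force: [0.5, -0.4, -1.5]
width: 0.0
```

{"name": "drive_tool", "arguments": {
  "rows": [
    [0,[0.0103,-0.022,0.0282],[0,0,0]],
    [0,[0.0103,-0.022,0.0282],[0,0,0]],
    [0,[0.0103,-0.022,0.0282],[0,0,0]],
    [0,[0.0103,-0.022,0.0282],[0,0,0]],
    [0,[0.0103,-0.022,0.0282],[0,0,0]]
  ]
}}

```text
time: 5.08
ee_pos: [0.3896, 0.0434, 0.1116]
orientation: [-0.061, -0.57, -0.044, 0.818]
contact_force: [0.4, 1.0, 0.7]
width: 0.0001
```

```bash
python3 -c "
from h import *
see(-.18,.02,118)
s,p,M=tf();print((Rf().T@M).round(3))"
```

```text
tcp F [-0.265  0.091  0.112] f [0.4 1.  0.7] t 5.0833
block F [-1.840000e-01  2.210000e-02  1.178931e+02] err 0.036
(0.0475, 0.08) [-0.277  0.027] (0.0475, -0.08) [-0.136  0.102] (-0.0475, 0.08) [-0.232 -0.057] (-0.0475, -0.08) [-0.091  0.018] [[-0.349  0.005 -0.937]
 [-0.001 -1.    -0.005]
 [-0.937 -0.     0.349]]
```

{"name": "drive_tool", "arguments": {
  "rows": [
    [0,[0.0366,0,-0.0134],[0,0,0]],
    [0,[0.0366,0,-0.0134],[0,0,0]],
    [0,[0,0.03,0],[0,0,0]],
    [0,[0,0.012,0],[0,0,0]],
    [0,[-0.002,0.013,-0.0056],[0,0,0]]
  ]
}}

```text
time: 5.6
ee_pos: [0.4027, -0.0114, 0.0339]
orientation: [-0.061, -0.568, -0.043, 0.819]
contact_force: [-6.4, 2.8, -1.6]
width: 0.0001
```

{"name": "drive_tool", "arguments": {
  "rows": [
    [0,[-0.002,0.013,-0.0056],[0,0,0]],
    [0,[-0.002,0.013,-0.0056],[0,0,0]],
    [0,[-0.0028,0.012,-0.0075],[0,0,0]],
    [0,[-0.0035,0.011,-0.0095],[0,0,0]],
    [0,[0,0,0],[0,0,0]]
  ]
}}

```text
time: 6.02
ee_pos: [0.4443, -0.0577, 0.035]
orientation: [-0.061, -0.572, -0.041, 0.817]
contact_force: [-1.5, -0.1, -0.8]
width: 0.0001
```

```bash
python3 -c "
from h import *
see(-.175,.0,140)"
```

```text
tcp F [-0.226 -0.017  0.035] f [-1.5 -0.1 -0.8] t 6.0167
block F [-1.472000e-01 -6.400000e-03  1.537776e+02] err 0.019
(0.0475, 0.08) [-0.225 -0.057] (0.0475, -0.08) [-0.154  0.086] (-0.0475, 0.08) [-0.14  -0.099] (-0.0475, -0.08) [-0.069  0.044]
```

{"name": "drive_tool", "arguments": {
  "rows": [
    [0,[-0.0041,0.006,-0.0113],[0,0,0]],
    [0,[-0.0041,0.006,-0.0113],[0,0,0]],
    [0,[-0.0041,0.004,-0.0113],[0,0,0]],
    [0,[-0.0034,0.0,-0.0095],[0,0,0]],
    [0,[0,0,0],[0,0,0]]
  ]
}}

```text
time: 6.53
ee_pos: [0.4902, -0.064, 0.0347]
orientation: [-0.062, -0.57, -0.043, 0.818]
contact_force: [-3.5, -3.1, 1.1]
width: -0.0003
```

```bash
python3 -c "
from h import *
see(-.12,-.015,178)"
```

```text
tcp F [-0.181 -0.03   0.035] f [-3.5 -3.1  1.1] t 6.5333
block F [-1.118000e-01 -5.000000e-03  1.696898e+02] err 0.036
(0.0475, 0.08) [-0.173 -0.075] (0.0475, -0.08) [-0.144  0.082] (-0.0475, 0.08) [-0.079 -0.092] (-0.0475, -0.08) [-0.051  0.065]
```

{"name": "drive_tool", "arguments": {
  "rows": [
    [0,[0.0055,0,0.015],[0,0,0]],
    [0,[0,0.04,0],[0,0,0]],
    [0,[-0.0036,0,-0.0097],[0,0,0]],
    [0,[-0.0036,0,-0.0097],[0,0,0]],
    [0,[-0.0036,0,-0.0097],[0,0,0]]
  ]
}}

```text
time: 7.05
ee_pos: [0.5095, -0.1041, 0.0351]
orientation: [-0.062, -0.57, -0.041, 0.819]
contact_force: [-6.0, -5.8, 3.5]
width: -0.0003
```

{"name": "drive_tool", "arguments": {
  "rows": [
    [0,[0.01,0,0.0275],[0,0,0]],
    [0,[0,0,0],[0,0,0]]
  ]
}}

```text
time: 7.22
ee_pos: [0.4788, -0.105, 0.0339]
orientation: [-0.062, -0.57, -0.044, 0.818]
contact_force: [-1.1, 0.3, -1.3]
width: 0.0001
```

```bash
python3 -c "
from h import *
see(-.10,-.005,179)"
```

```text
tcp F [-0.199 -0.069  0.034] f [-1.1  0.3 -1.3] t 7.2167
block F [-9.610000e-02  4.700000e-03  1.768567e+02] err 0.034
(0.0475, 0.08) [-0.148 -0.073] (0.0475, -0.08) [-0.139  0.087] (-0.0475, 0.08) [-0.053 -0.078] (-0.0475, -0.08) [-0.044  0.082]
```

{"name": "drive_tool", "arguments": {
  "rows": [
    [1,[0,-0.037,0],[0,0,0]],
    [1,[0,-0.037,0],[0,0,0]],
    [1,[0,0,0],[0,0.117,0]],
    [1,[0,0,0],[0,0.117,0]],
    [1,[0,0,0],[0,0.117,0]]
  ]
}}

```text
time: 7.73
ee_pos: [0.4738, -0.0298, 0.0354]
orientation: [0.055, 0.708, 0.055, -0.702]
contact_force: [-0.8, 0.7, 0.7]
width: 0.0608
```

{"name": "drive_tool", "arguments": {
  "rows": [
    [1,[0.008,0,0],[0,0,0]],
    [1,[0,0,-0.012],[0,0,0]],
    [1,[0,0,-0.012],[0,0,0]],
    [1,[0,0,-0.012],[0,0,0]],
    [1,[0,0,-0.01],[0,0,0]]
  ]
}}

```text
time: 8.15
ee_pos: [0.516, -0.0259, 0.0265]
orientation: [-0.054, -0.703, -0.053, 0.707]
contact_force: [-10.5, -4.8, 6.5]
width: 0.0857
```

{"name": "drive_tool", "arguments": {
  "rows": [
    [1,[0,0,-0.01],[0,0,0]],
    [1,[0,0,-0.01],[0,0,0]],
    [1,[0,0,0],[0,0,0]]
  ]
}}

```text
time: 8.4
ee_pos: [0.5368, -0.022, 0.026]
orientation: [-0.054, -0.704, -0.053, 0.706]
contact_force: [-2.7, -0.7, 1.5]
width: 0.0851
```

```bash
python3 -c "
from h import *
see(-.07,.004,180,sv='side2.png');print(tf()[0]['width'])"
```

```text
tcp F [-0.129  0.004  0.026] f [-2.7 -0.7  1.5] t 8.4
block F [-7.110000e-02  3.000000e-03  1.804573e+02] err 0.027
(0.0475, 0.08) [-0.118 -0.077] (0.0475, -0.08) [-0.119  0.083] (-0.0475, 0.08) [-0.023 -0.077] (-0.0475, -0.08) [-0.024  0.083] 0.08558415575921392
```

View pics/side2.png

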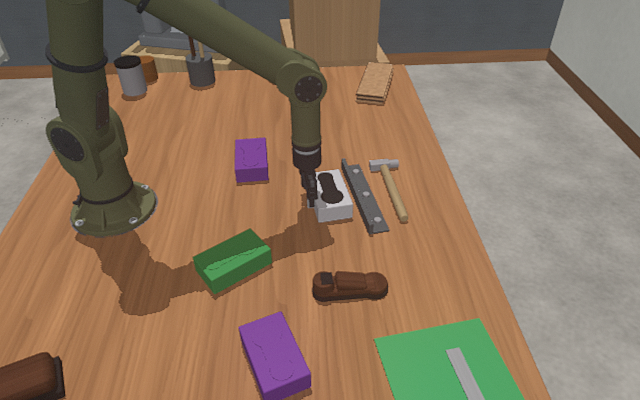

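The block at (333,195) is now parallel to the fence, with about 23 mm left to go. I'll close in slowly and watch the force.

{"name": "drive_tool", "arguments": {
  "rows": [
    [1,[0,0,-0.008],[0,0,0]],
    [1,[0,0,-0.007],[0,0,0]],
    [1,[0,0,-0.003],[0,0,0]],
    [1,[0,0,-0.002],[0,0,0]],
    [1,[0,0,0],[0,0,0]]
  ]
}}

```text
time: 8.92
ee_pos: [0.5538, -0.0191, 0.0256]
orientation: [-0.054, -0.703, -0.054, 0.707]
contact_force: [-9.0, -2.4, 3.3]
width: 0.0855
```

{"name": "drive_tool", "arguments": {
  "rows": [
    [1,[0,0,-0.002],[0,0,0]],
    [1,[0,0,0],[0,0,0]]
  ]
}}

```text
time: 9.08
ee_pos: [0.5554, -0.0189, 0.0256]
orientation: [-0.054, -0.703, -0.053, 0.708]
contact_force: [-10.2, -1.5, 5.2]
width: 0.0855
```

{"name": "drive_tool", "arguments": {
  "rows": [
    [1,[0,0,-0.002],[0,0,0]],
    [1,[0,0,-0.001],[0,0,0]],
    [1,[0,0,0],[0,0,0]]
  ]
}}

```text
time: 9.33
ee_pos: [0.5583, -0.0184, 0.0256]
orientation: [-0.054, -0.703, -0.053, 0.708]
contact_force: [-8.7, -2.1, 3.4]
width: 0.0853
```

{"name": "drive_tool", "arguments": {
  "rows": [
    [1,[0,0,-0.002],[0,0,0]],
    [1,[0,0,0],[0,0,0]]
  ]
}}

```text
time: 9.5
ee_pos: [0.5598, -0.0181, 0.0255]
orientation: [-0.054, -0.702, -0.053, 0.708]
contact_force: [-11.0, -1.2, 5.3]
width: 0.0854
```

```bash
python3 -c "
from h import *
see(-.05,.004,180)"
```

```text
tcp F [-0.106  0.004  0.026] f [-11.   -1.2   5.3] t 9.5
block F [-4.57000e-02  4.00000e-03  1.80467e+02] err 0.01
(0.0475, 0.08) [-0.093 -0.076] (0.0475, -0.08) [-0.094  0.084] (-0.0475, 0.08) [ 0.002 -0.076] (-0.0475, -0.08) [0.001 0.084]
```

{"name": "drive_tool", "arguments": {
  "rows": [
    [1,[0,0,-0.002],[0,0,0]],
    [1,[0,0,0],[0,0,0]]
  ]
}}

```text
time: 9.77
ee_pos: [0.5597, -0.0182, 0.0255]
orientation: [-0.054, -0.7, -0.053, 0.71]
contact_force: [-17.8, -1.8, 10.4]
width: 0.0854
```

{"name": "drive_tool", "arguments": {
  "rows": [
    [1,[0,0,-0.002],[0,0,0]],
    [1,[0,0,0],[0,0,0]]
  ]
}}

```text
time: 9.93
ee_pos: [0.5598, -0.0182, 0.0252]
orientation: [-0.054, -0.699, -0.053, 0.711]
contact_force: [-21.5, -1.9, 15.5]
width: 0.0854
```

{"name": "drive_tool", "arguments": {
  "rows": [
    [1,[0,0,0.02],[0,0,0]],
    [1,[0,0,0.025],[0,0,0]],
    [1,[-0.04,0,0],[0,0,0]],
    [1,[-0.04,0,0],[0,0,0]],
    [1,[-0.04,0,0],[0,0,0]]
  ]
}}

```text
time: 10.35
ee_pos: [0.5226, -0.0234, 0.1477]
orientation: [0.054, 0.705, 0.054, -0.705]
contact_force: [0.9, -0.5, 0.4]
width: 0.0853
```

{"name": "drive_tool", "arguments": {
  "rows": [
    [1,[0,0.04,0],[0,0,0]],
    [1,[0,0.04,0],[0,0,0]],
    [1,[0,0.04,0],[0,0,0]],
    [1,[0,0.04,0],[0,0,0]],
    [1,[0,0.04,0],[0,0,0]]
  ]
}}

```text
time: 10.77
ee_pos: [0.5545, -0.2235, 0.1474]
orientation: [0.054, 0.706, 0.053, -0.704]
contact_force: [1.5, 0.7, 0.1]
width: 0.0853
```

{"name": "drive_tool", "arguments": {
  "rows": [
    [1,[0,0.04,0],[0,0,0]],
    [1,[0,0.04,0],[0,0,0]],
    [1,[0,0.04,0],[0,0,0]],
    [1,[0,0,0],[0,0,0]],
    [1,[0,0,0],[0,0,0]]
  ]
}}

```text
time: 11.18
ee_pos: [0.5712, -0.3441, 0.146]
orientation: [0.052, 0.706, 0.051, -0.705]
contact_force: [0.3, 0.7, 0.1]
width: 0.0855
```

```bash
python3 -c "
from h import *
see(-.045,.004,180,('top',),'top3.png');print()
see(-.045,.004,180,('side',),'side3.png')
p=ctrl.camera('top')
for n in('shoe','polish_tin','hammer'):
  uv=ctrl.pinpoint(p,n)[0]['position'][::-1];print(n,ray(p,uv,0).round(3))
a=cv2.imread('pics/top3.png')[90:290,150:450];b=cv2.imread('pics/side3.png')[90:290,200:500]
cv2.imwrite('pics/fin.png',cv2.resize(np.vstack([a,b]),None,fx=1.5,fy=1.5))"
```

```text
tcp F [-0.144 -0.32   0.146] f [0.3 0.7 0.1] t 11.1833
block F [-4.600000e-03 -3.600000e-03  1.811024e+02] err 1.173
(0.0475, 0.08) [-0.051 -0.084] (0.0475, -0.08) [-0.054  0.075] (-0.0475, 0.08) [ 0.044 -0.083] (-0.0475, -0.08) [0.041 0.077] 
tcp F [-0.142 -0.315  0.146] f [ 0.1  0.8 -0.1] t 11.2833
block F [-4.250000e-02  4.300000e-03  1.799928e+02] err 0.006
(0.0475, 0.08) [-0.09  -0.076] (0.0475, -0.08) [-0.09   0.084] (-0.0475, 0.08) [ 0.005 -0.076] (-0.0475, -0.08) [0.005 0.084] shoe [ 0.614 -0.334  0.   ]
polish_tin [0.541 0.269 0.   ]
hammer [0.77  0.003 0.   ]
```

View pics/fin.png

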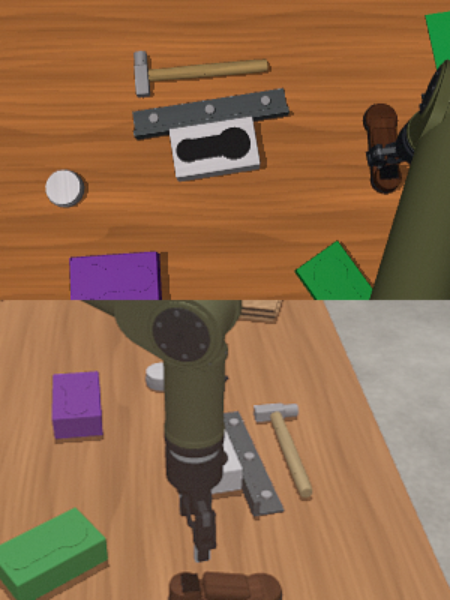

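The picture shows the block lying along the fence face, near its middle. The top network mask missed it, so I check the fit from a brightness mask in that same picture.

```bash
python3 -c "
from h import *
p=ctrl.camera('top');im=p['image'].astype(int)
u=proj(p,f2w(-.0475,.004,.05))[0].round().astype(int);print(u)
m=((im.min(2)>110)&(im.max(2)-im.min(2)<50)).astype(np.uint8);w=np.zeros_like(m);w[u[1]-45:u[1]+45,u[0]-45:u[0]+45]=1
m=cv2.morphologyEx(m*w,cv2.MORPH_OPEN,np.ones((3,3)))
c=max(cv2.findContours(m,0,2)[0],key=cv2.contourArea);k=np.zeros_like(m);cv2.fillPoly(k,[cv2.convexHull(c)],1)
b,e=fit([(p,k.astype(np.float32))],BL,[*f2w(-.0475,.004,0)[:2],F[2]])
f,e2=fit([(p,mask(p,'fence',(.69,-.005)))],FE,F)
print(rel(b,F),e,rel(b,f),e2,f)
a=cv2.imread('pics/top0.png')[120:155,235:335].astype(int);print(np.abs(a-p['image'][:,:,::-1][120:155,235:335]).mean())"
```

```text
[291 187]
[-0.04169813  0.00061407  0.11014488] 0.0063514928333461285 [-0.04121433  0.00208294  0.13850816] 0.13259151577949524 [ 0.66474548 -0.00804539  0.15100497]
5.062761904761905
```

```bash
python3 -c "
from h import *
print(ctrl.finish_job())"
```

```text
the job is handed in; nothing more can be done
None
```

The die block now lies with a long side flush against the fence, near its middle, and the job is handed in at about 11 s on the robot's clock. No verdict was reported.

**What I did:** I pushed the block's far corner with the shut fingers, then its near end with the tool tilted for reach. That turned it about 88° clear of the fence, leaving it about 3° off. I then pushed it up to the fence with the opened fingers spanning its long side. The push stopped moving as the force rose from about 11 to 21 N, which I took as contact. The arm then backed off and touches nothing.

**Last checks:**
- **Angle:** parallel to the fence within about 0.2° in both the side and top views.
- **Position along the fence:** about 1–4 mm from its middle, so neither end is near the fence's ends.
- **Bystanders:** the shoe was found within about 2 mm of where it started and the tin within about 5 mm. The network's hammer reading shifted about 11 mm. Its head sits at the same pixels in the first and last pictures, so I take that as reading error.

**Checks that disagreed:**
- The fitted distance from block centre to fence came out at about 42 mm instead of the true minimum of 47.5 mm. I take this as about 6 mm of calibration and fit error, so flush contact rests on the force rise and the picture.
- The network missed the block in the final top view, so I refitted it there from a brightness mask.

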